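Clamp a soil sample in the shaker and engage its drive

TASK

Pick up the soil sample glass from the worktop and stand it gently, upright, on the shaker's clamp bed between the two jaws. Then turn the crank on the sloped console clockwise until it reaches its stop, so that the orange jaw presses the glass firmly into the V jaw. Only then lift the red lockout collar on the lever and, with it raised, push the lever past the yellow tooth all the way to its far (green) end, and let the collar drop back down; do not disturb the beaker or the reagent bottle.

Things in the scene. Friction and masses are not known exactly. Their poses are not given: they have to be found in the camera images.
- sample_glass_1: Clear sample glass with brown soil and extract under a flat film lid: a cylinder 47 mm in diameter (49 at the rim), 77 mm tall, about 100 g. The only such glass in the scene. Origin: centre of its underside, z up. Starts in one of three places beside the shaker, shuffled with beaker_1 and reagent_2.
- shaker: Bench shaker, fixed: low white base 445 mm wide (its y), x from -80 to +50; origin on its underside, x away from the robot at yaw 0, y left. From y - to +: blue console (y -215 to -65, x -105 to 61, 112 high, front sloped 31.5 degrees) with the crank; clamp bed, orange jaw on the right, fixed black V jaw on the left (apex y 101, jaws up to z 77); lever gate at y 185 mm.
- bed_spot (a point): Where the centre of the glass's underside should be put: top of the clamp bed, 32 mm above the worktop, between the jaws. Jaws close along the shaker's y; at the start 11 mm or more is free at the orange jaw, 5 mm at the V jaw. Hold the glass on its sides facing the shaker's +x and -x. Clamped, it stands 6 mm further along the shaker's +y.
- press_jaw: The orange pressing jaw, 34 wide (x), 8 thick, 36 high (z 38 to 74 mm above the worktop), on two springs (3 N per mm) on the screw carriage. Origin at worktop height under the centre of its pressing face, which looks along the shaker's +y.
- crank (a joint): Angle of the clamp crank, rad: grows clockwise as seen by the robot looking down on the sloped face. 0 fully open, starts at 0 to 3, stop at 12.57 (two turns from 0). 15 mm of jaw travel a turn. The jaw meets the glass about 2 rad before the stop and presses it with about 15 N at the stop. Stays where it is left; takes about 3 N at the knob.
- crank_hub (a point): Centre of the circle, 35 mm in radius, that the knob's centre describes (on the crank's axis, 36 mm off the sloped face; in the shaker's frame at x -71, y -140, z 104 mm). The axis lies in the shaker's x-z plane and leans 0.55 rad (31.5 degrees) from vertical towards the shaker's -x.
- crank_knob (a point): Centre of the black crank knob: a sleeve 22 mm in diameter and 38 mm long, its axis parallel to the crank's axis, turning freely on its pin, so the tool need not turn with it.
- lever (a joint): Angle of the drive lever, rad: 0 leans 0.42 rad towards the shaker's -x (off, red dot), 0.84 leans as far towards +x (run, green dot). Turns about the shaker's y axis through lever_pivot. With the collar down a yellow tooth mid-way blocks it. Stays where it is left; takes about 1 N at the collar.
- lever_pivot (a point): The axis of the lever, 30 mm above the worktop; in the shaker's frame at x -25, y 185 mm.
- collar (a joint): How far the red lockout collar is lifted along the lever, m: 0 down, 0.013 at most. 0.009 or more clears the tooth. A spring pulls it down (2 N down to 4 N raised).
- collar_grip (a point): Centre of the red knurled collar, 28 mm in diameter and 25 mm high, around the steel lever, 76.5 mm from the lever's pivot when down. Above it the lever's stem and a black ball 16 mm in diameter reach to 121 mm from the pivot. Best held on its sides that face the shaker's +y and -y; it may pivot between the fingers.
- beaker_1: Glass beaker, 52 mm in diameter, 68 mm tall, empty; leave alone. Origin at the centre of its underside.
- reagent_2: Clear reagent bottle with black cap, 49 mm in diameter, 104 mm tall; leave alone. Origin at the centre of its underside.
- shield_edge (a point): Middle of the orange front edge of the clear splash shield, about 244 mm above the worktop. The shield, 144 mm wide, leans from the console's top towards the robot, parallel to the crank's axis and 107 mm uphill of it, over the crank. A hand pointing straight down onto the knob strikes it: lean the tool 20 to 40 degrees, hand towards the shaker's -x.
Not all that is in view belongs to the job. What is shaped like the sample_glass_1 but blue, pink or turquoise is not meant.

How it is judged (in metres and radians):
On the way, in this order (a step that is already met when the one before it is completed fails the run):
1. the glass stands upright on the clamp bed between the jaws, let go (horizontal distance between sample_glass_1 and bed_spot below 0.018 m and z of sample_glass_1 in the frame of bed_spot between -0.004 and 0.004 m and angle between sample_glass_1's own z axis and vertical below 0.09 rad and contact force between the fingers and sample_glass_1 below 0.1 N), for 0.2 s.
2. the crank has driven the orange jaw onto the glass and it is held with more than 6 N (contact force between press_jaw and sample_glass_1 above 6 N and value of joint crank above 11.5 rad and value of joint lever below 0.25 rad), for 0.2 s.
3. the lockout collar is lifted while the lever is still at its near end (value of joint collar above 0.007 m and value of joint lever below 0.3 rad), for 0.05 s.
4. the lever is past the tooth at its far end (value of joint lever above 0.72 rad), for 0.1 s.
At the end, for the whole second after the job is handed in: The glass stands at rest and upright (within 5 degrees) on the clamp bed within 18 mm of bed_spot, pressed by the orange jaw with more than 6 N, the crank within about 1 rad of its stop; the lever is at its far end (over 0.72 rad) and the collar is down again (lifted less than 3 mm) (value of joint lever above 0.72 rad and value of joint collar below 0.003 m and value of joint crank above 11.5 rad and contact force between press_jaw and sample_glass_1 above 6 N and horizontal distance between sample_glass_1 and bed_spot below 0.018 m and z of sample_glass_1 in the frame of bed_spot below 0.006 m and angle between sample_glass_1's own z axis and vertical below 0.09 rad and linear speed of sample_glass_1 below 0.02 m/s); the robot touches nothing.
It fails at once if the beaker or the reagent bottle was moved more than 30 mm (distance of any of beaker_1, reagent_2 from where it was at the start of the episode above 0.03 m).
It fails at once if the sample glass was tipped more than 35 degrees (angle between sample_glass_1's own z axis and vertical above 0.61 rad).
It fails at once if the sample glass was dropped (it fell freely faster than 0.7 m/s) (linear speed of sample_glass_1 above 0.7 m/s and contact force between the fingers and sample_glass_1 below 0.1 N).
It also fails if it takes over 72 s, if anything falls off the work surface, if the arm or the gripper's body presses on something with over 40 N, if the wrist force passes 120 N, or if a joint passes its speed limit or range.

ROBOT

A 6-joint arm with a two-finger parallel gripper is mounted at the origin on a cart in front of the work surface, level with it; the furniture and walls round the work are solid. World frame = base frame: x ahead of the robot, y to its left, z up, the work surface at z = 0. Lengths are in mm, angles in rad, forces in N, time in s.
With the tool pointing down it reaches from about 350 to 975 mm from the base axis. Payload 7.1 kg.
Tool frame: the origin (TCP) lies between the finger pads; the fingertips stand 19 mm ahead of it and the grasp point (between the pads) is the TCP (ctrl.tcp_to_tips is the distance from the TCP to the fingertips, in mm); z points along the fingers, y is the line along which they close (so a half turn about z gives the same grasp; the last joint's range is limited). The gripper opens to 88 mm and grips with 3 to 60 N. Pads are 20 mm wide; open, the fingers measure 115 mm over their backs; the gripper's body (75 mm by 178 mm) begins 61 mm behind the grasp point.
Start: joints at [1.273, 0.423, 1.63, -0, 1.089, -0.019], TCP at [171.97, 600.859, 241.675] pointing down, gripper open.
Joint ranges: [-3, 3], [-0.9, 2.11], [0.09, 2.58], [-1.31, 4.45], [0.11, 2.69], [-2.54, 2.54]. Speed limits (rad/s): [2.39, 2.39, 3.01, 3.14, 3.14, 3.14].

INTERFACE

Orientations are given as a rotation vector (axis times angle).
In Python, from workcell import status, optics, ctrl gives the robot as it stands. The module is installed in compiled form; this text tells all that it offers.
- The arm moves only by the shell command python3 -m inch 'ROWS'. ROWS is JSON, a list that holds one entry, the list of rows, each a list of 7 numbers: the shift along the tool's x, y, z in mm, then the turn, a rotation vector about the tool's x, y, z in rad, then the opening in per cent of the stroke, from 0 (shut) to 100 (fully open). A call has 1 to 20 rows; each row is the pose to reach, as a shift and turn from the pose commanded when the call began, along the tool's axes at that moment; what a row does not reach only later rows make up. A row lasts 1/10 s, in which the tool goes at most 50 mm and 8.59 degrees, less where a joint would pass 70% of its speed; a pose out of reach is approached as far as the arm can. A call with a gripper value outside its range is refused whole. The fingers move at their own pace and stop on an object; the grip force is fixed at half the most. Time passes only in rows, so rows that repeat a pose let the fingers close. It gives the time, the measured TCP pose, the force, the opening and the grip force at its end, in the units of the state.
- status.get_obs(): the state, without advancing time (a new reading comes with each control period).
- optics.get_image(name): name is "side" or "top" or "wrist"; returns a dict with "frame" (384x512x3 uint8, red, green, blue), "fx", "fy", "cx", "cy" (pixels), "k1" (the pictures are not rectified: a ray, as slopes to the right and down, at radius r is drawn at 1 + k1 r^2 times it, then the intrinsics apply), "rvec" (rotation vector, rad) and "tvec" (3), from world to camera coordinates, as OpenCV has them; the wrist camera has in their place "hand_eye" (4x4, takes a point from camera to tool coordinates, whose origin is the TCP and whose axes are the flange's). Camera axes: x right, y down, z forward; pixel columns grow to the right and rows downward; lengths in mm; the calibration is good to about 2 mm. A picture is of the moment at which its call begins: read the wrist's pose just before it. There is no depth.
- ctrl.close_job(): hands the job in; it is judged then, once.
The state is a dict: "t": time; "qpos": joint angles; "qvel": joint speeds; "joint_torque": joint torques, N m; "ee_pos": TCP position; "orientation": TCP orientation; "ft_force": force on the tool from outside, world axes, zero at the start; "moment": the same for the moment, N m; "width": finger opening in mm; "grasp_force": force on a finger pad.
Only numpy, scipy, OpenCV 4.12 (cv2) and the standard library are available. Lean on these libraries where they do the work, as an engineer would, in place of code of your own. Each camera call takes 0.05 s, during which the arm holds its last target. There are 200 camera calls.

## Working session

There is one attempt and no reset: what is moved stays moved. The work goes in short steps, Python scripts to look and compute and a shell command to move; the robot and the scene stay as the last step left them, time stands still between calls to the robot, and variables do not carry over. Pictures are saved under pics/ and viewed, at most 13 in all, crops included, and the job is handed in when it is done.

```bash
mkdir -p pics
cat > h.py <<'E'
import numpy as np, cv2
from scipy.spatial.transform import Rotation as R
from workcell import status, optics, ctrl
def snap(n,f):
    o=status.get_obs(); d=optics.get_image(n); cv2.imwrite('pics/'+f,d['frame'][:,:,::-1])
    if 'hand_eye' in d:
        H=np.array(d['hand_eye']); T=np.eye(4); T[:3,:3]=R.from_rotvec(o['orientation']).as_matrix(); T[:3,3]=o['ee_pos']; C=T@H
    else:
        W=np.eye(4); W[:3,:3]=R.from_rotvec(np.ravel(d['rvec'])).as_matrix(); W[:3,3]=np.ravel(d['tvec']); C=np.linalg.inv(W)
    np.savez('pics/'+f+'.npz',C=C,K=[d[k] for k in('fx','fy','cx','cy','k1')])
def load(f):
    z=np.load('pics/'+f+'.npz'); return z['C'],z['K']
def ray(f,u,v):
    C,(fx,fy,cx,cy,k)=load(f); p=np.array([(u-cx)/fx,(v-cy)/fy]); q=p.copy()
    for _ in range(20): q=p/(1+k*(q@q))
    return C[:3,3],C[:3,:3]@np.r_[q,1]
def atz(f,u,v,z):
    o,d=ray(f,u,v); return o+d*(z-o[2])/d[2]
def proj(f,P):
    C,(fx,fy,cx,cy,k)=load(f); c=C[:3,:3].T@(np.asarray(P,float)-C[:3,3]); q=c[:2]/c[2]; q=q*(1+k*(q@q)); return np.array([fx*q[0]+cx,fy*q[1]+cy])
E
python3 - <<'E'
from h import *
snap('top','top1.png'); snap('side','side1.png')
a=cv2.imread('pics/top1.png');b=cv2.imread('pics/side1.png')
cv2.imwrite('pics/top1b.png',cv2.resize(a,(800,600)));cv2.imwrite('pics/side1b.png',cv2.resize(b,(800,600)))
o=status.get_obs();print(o)
for f in('top1.png','side1.png'):print(load(f))
print(R.from_rotvec(o['orientation']).as_matrix())
E
```

```text
{'t': 0.1, 'qpos': array([ 1.27300209e+00,  4.23765490e-01,  1.63056963e+00, -8.01461066e-06,
        1.08859361e+00, -1.90150095e-02]), 'qvel': array([ 4.52896733e-04, -1.85423677e-03, -1.27188036e-03,  3.63842936e-04,
       -2.41040912e-08, -4.89835400e-04]), 'joint_torque': array([-3.54581925e-04, -5.45612669e+01, -2.74324000e+01,  6.44717272e-02,
        1.88576861e-02, -7.48163711e-05]), 'ee_pos': array([171.84227777, 600.44102423, 240.99600933]), 'orientation': array([-4.36454532e-01, -3.11092067e+00,  2.07405370e-03]), 'ft_force': array([-0.12069661,  0.16393869, -0.31400375]), 'moment': array([ 0.04506021,  0.08743094, -0.03234595]), 'grasp_force': 0.0, 'width': 88.03136729703073}
(array([[-2.04780479e-02, -9.93346570e-01,  1.13328029e-01,
         4.33287898e+02],
       [-9.99489261e-01,  2.31213772e-02,  2.20594302e-02,
        -2.66467687e+01],
       [-2.45329594e-02, -1.12818414e-01, -9.93312710e-01,
         1.52672887e+03],
       [ 0.00000000e+00,  0.00000000e+00,  0.00000000e+00,
         1.00000000e+00]]), array([ 4.79125928e+02,  4.79125928e+02,  2.55416632e+02,  1.93201641e+02,
       -1.68665735e-01]))
(array([[ 8.25095811e-01, -2.93031567e-01,  4.83062525e-01,
        -9.56707021e+01],
       [-5.64720252e-01, -4.01171376e-01,  7.21216031e-01,
        -9.87288057e+02],
       [-1.75482062e-02, -8.67867517e-01, -4.96485682e-01,
         8.65031319e+02],
       [ 0.00000000e+00,  0.00000000e+00,  0.00000000e+00,
         1.00000000e+00]]), array([4.69675934e+02, 4.69675934e+02, 2.50758187e+02, 1.96122179e+02,
       2.08770782e-02]))
[[-9.61393109e-01  2.75178381e-01 -3.85233028e-04]
 [ 2.75178650e-01  9.61392258e-01 -1.27935401e-03]
 [ 1.83094846e-05 -1.33597004e-03 -9.99999107e-01]]
```

View pics/top1b.png

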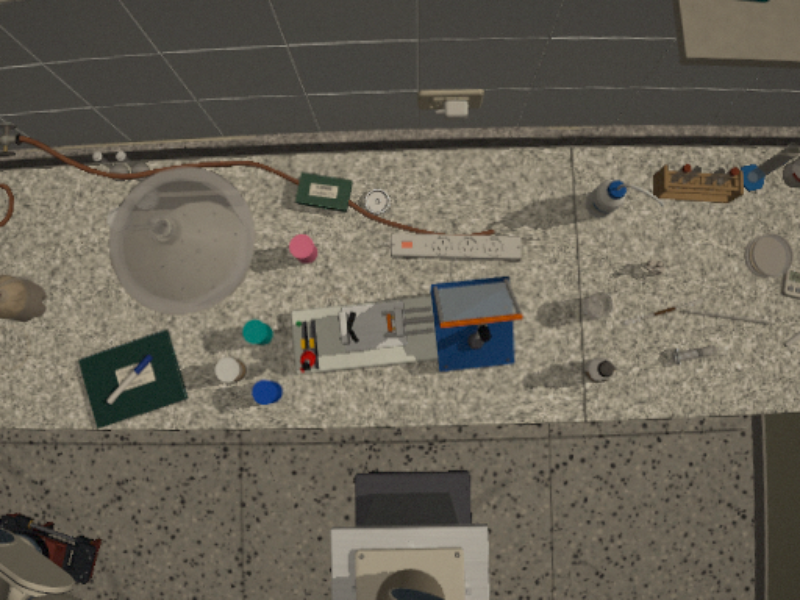

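View pics/side1b.png

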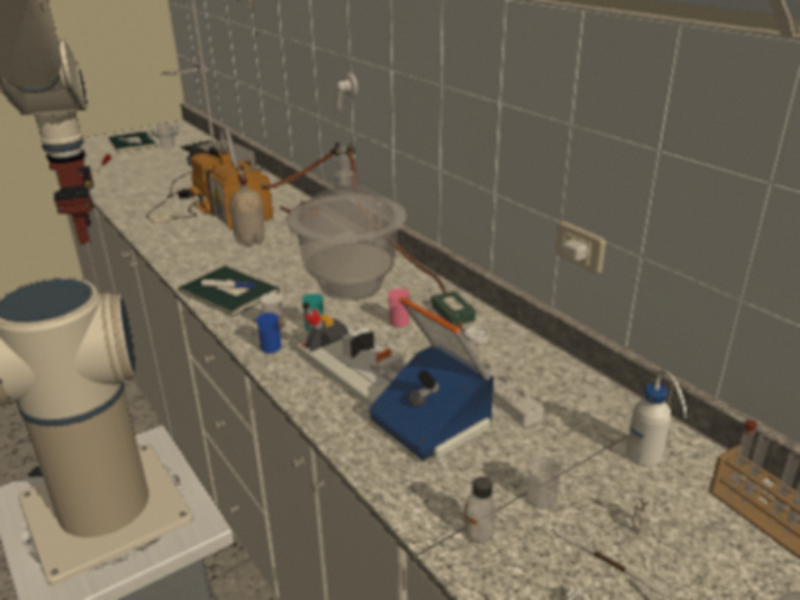

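The top view shows these candidates (800x600 px): the white-lidded cylinder (229,370), turquoise (257,332), blue (267,392) and pink (303,248). The bottle is at (600,370) and the beaker near (600,305). By the description I choose (229,370), and I'll check it in a close crop together with the shaker.

Run:
```python
from h import *
a=cv2.imread('pics/top1.png')
c=cv2.resize(a[170:270,120:345],(800,356),interpolation=cv2.INTER_CUBIC)
b=cv2.imread('pics/side1.png')[170:250,130:250]
b2=cv2.imread('pics/side1.png')[180:300,180:330]
o=np.zeros((600,800,3),np.uint8);o[:356]=c;o[356:600,:366]=cv2.resize(b,(366,244),interpolation=cv2.INTER_CUBIC);o[356:600,400:705]=cv2.resize(b2,(305,244),interpolation=cv2.INTER_CUBIC)
cv2.imwrite('pics/c1.png',o)
s=.64
for n,u,v,z in[('glass',229,369,77),('turq',257,332,77),('blue',267,392,77),('pink',303,248,77),('bottle',602,369,104)]:print(n,atz('top1.png',u*s,v*s,z).round())
```

```text
glass [474. 342.  77.]
turq [546. 286.  77.]
blue [428. 266.  77.]
pink [710. 194.  77.]
bottle [ 458. -380.  104.]
```

View pics/c1.png

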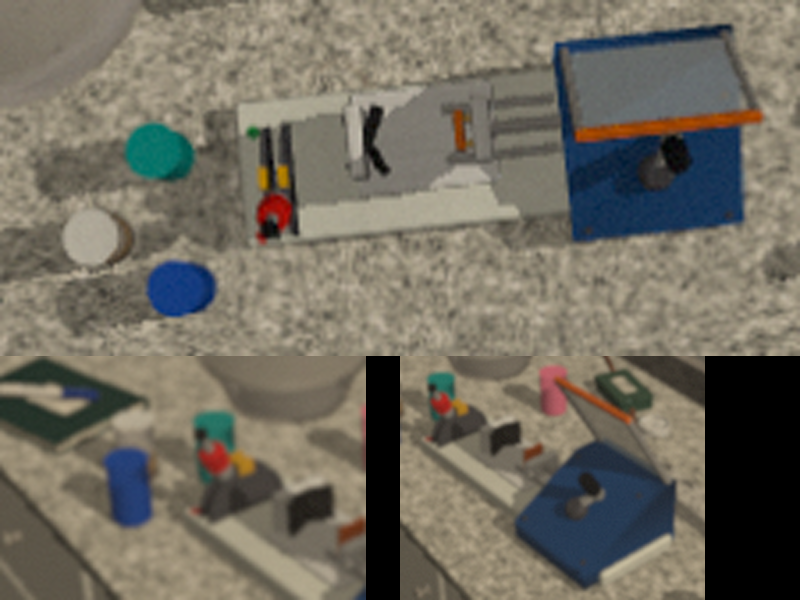

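The crop at (95,237) shows a white lid over a brown side, so that is the sample glass. Next I fit the shaker pose from its known features.

```bash
cat >> h.py <<'E'
def W(p,P):  # shaker -> world
    x,y,a=p; c,s=np.cos(a),np.sin(a); P=np.asarray(P,float); return np.array([x+c*P[0]-s*P[1],y+s*P[0]+c*P[1],P[2]])
E
python3 - <<'E'
from h import *
from scipy.optimize import least_squares
L=[((577,132),(-31.5,-68,244)),((762,116),(-31.5,-212,244)),((575,240),(-105,-65,20)),((743,222),(-105,-215,20)),((275,213),(-56.2,185,100)),((555,45),(61,-65,112)),((730,28),(61,-215,112))]
U=[(np.array(u)/3.5556+[120,170]-.36,P) for u,P in L]
f=lambda p:np.concatenate([proj('top1.png',W([p[0],p[1],p[2]/500],P))-u for u,P in U])
r=least_squares(f,[520,0,0],loss='soft_l1');p=r.x*[1,1,1/500];print(p,r.fun.reshape(-1,2).round(1));np.save('shaker.npy',p)
for n,P in dict(bed=(0,0,0),collar=(-56.2,185,100),hub=(-71,-140,104),apex=(0,101,77)).items():
  print(n,W(p,P).round(),((proj('top1.png',W(p,P))-[120,170])*3.556).round())
for u in((460,131),(384,140)):print(((W([0,0,0],[0,0,0]))),(R.from_euler('z',-p[2]).as_matrix()@(atz('top1.png',120+u[0]/3.556,170+u[1]/3.556,75)-[p[0],p[1],0])).round())
E
```

```text
[5.62609323e+02 3.20786715e+00 8.73541152e-02] [[-0.4  1.6]
 [ 0.6  0.2]
 [-0.3  0.3]
 [-0.1  0.1]
 [-0.2  0.1]
 [-0.1 -1. ]
 [ 0.6 -1.7]]
bed [563.   3.   0.] [487. 132.]
collar [490. 183. 100.] [273. 212.]
hub [ 504. -142.  104.] [660. 187.]
apex [554. 104.  77.] [368. 137.]
[0. 0. 0.] [-3. 22. 75.]
[0. 0. 0.] [-4. 88. 75.]
```

```bash
cat >> h.py <<'E'
def goal(pos,Rt):
    o=status.get_obs(); Rc=R.from_rotvec(o['orientation']); d=Rc.as_matrix().T@(np.asarray(pos,float)-o['ee_pos']); w=(Rc.inv()*R.from_matrix(Rt)).as_rotvec()
    print('shift',d.round(1),'turn',w.round(3),'deg',np.degrees(np.linalg.norm(w)).round(),'t',round(o['t'],2))
def frame(a,yaxis,lean=0): # yaxis 'x': closing along shaker x ; 'y': closing along shaker -y, lean = hand towards -x
    Z=R.from_euler('z',a).as_matrix()
    M=np.array([[0,1,0],[1,0,0],[0,0,-1.]]).T if yaxis=='x' else np.array([[np.cos(lean),0,np.sin(lean)],[0,-1,0],[np.sin(lean),0,-np.cos(lean)]])
    return Z@M
E
python3 - <<'E'
from h import *
p=np.load('shaker.npy');goal((474,342,200),frame(p[2],'x'))
print(frame(p[2],'y',.5).round(2),np.linalg.det(frame(p[2],'y',.5)))
E
```

```text
shift [-361.6 -165.3   41.2] turn [-1.000e-03  1.000e-03  1.205e+00] deg 69.0 t 0.1
[[ 0.87  0.09  0.48]
 [ 0.08 -1.    0.04]
 [ 0.48  0.   -0.88]] 0.9999999999999996
```

```bash
python3 -m inch '[[[-25,-11,3,0,0,0.08,100],[-65,-30,8,0,0,0.2,100],[-110,-50,12,0,0,0.34,100],[-155,-70,17,0,0,0.48,100],[-200,-91,22,0,0,0.62,100],[-245,-112,27,0,0,0.76,100],[-285,-130,32,0,0,0.9,100],[-315,-144,35,0,0,1.03,100],[-340,-155,38,0,0,1.13,100],[-355,-162,40,0,0,1.18,100],[-361.6,-165.3,41,0,0,1.205,100],[-361.6,-165.3,41,0,0,1.205,100],[-361.6,-165.3,41,0,0,1.205,100],[-361.6,-165.3,41,0,0,1.205,100]]]'
python3 - <<'E'
from h import *
snap('wrist','w1.png');cv2.imwrite('pics/w1b.png',cv2.resize(cv2.imread('pics/w1.png'),(800,600)))
print(proj('w1.png',(474,342,77))*1.5625,proj('w1.png',(474,342,0))*1.5625)
E
```

```text
t: 1.5
ee_pos: [473.3, 343.3, 200.8]
orientation: [-2.12, -2.318, -0.0]
ft_force: [-0.3, 0.3, 0.4]
width: 87.4
grasp_force: 0.0
[402.26545132 289.06008   ] [401.89408762 260.54468358]
```

View pics/w1b.png

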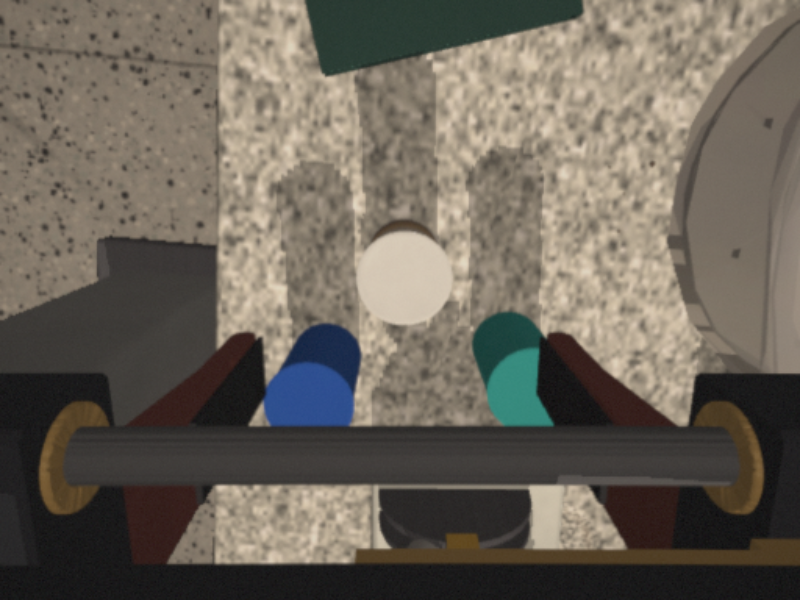

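The wrist view shows the white lid centred at (404,278). The blue and turquoise decoys sit below it at (312,400) and (530,385), clear of the fingers' descent.

Run:
```python
from h import *
p=np.load('shaker.npy');g=atz('w1.png',404/1.5625,278/1.5625,77);print(g, atz('w1.png',312/1.5625,400/1.5625,77),atz('w1.png',530/1.5625,385/1.5625,77));goal((g[0],g[1],50),frame(p[2],'x'))
```

```text
[474.35900622 347.84367098  77.        ] [431.17564054 276.50005845  77.        ] [546.60126968 295.53324235  77.        ]
shift [  4.5   1.4 150.8] turn [-0.    -0.     0.002] deg 0.0 t 1.55
```

```bash
python3 -m inch '[[[2,1,15,0,0,0,85],[4,1,40,0,0,0,85],[4,1,65,0,0,0,85],[4,1,90,0,0,0,85],[4,1,115,0,0,0,85],[4,1,135,0,0,0,85],[4,1,147,0,0,0,85],[4,1,151,0,0,0,85],[4,1,151,0,0,0,40],[4,1,151,0,0,0,40],[4,1,151,0,0,0,40],[4,1,151,0,0,0,40],[4,1,151,0,0,0,40],[4,1,151,0,0,0,40],[4,1,151,0,0,0,40]]]'
```

```text
t: 3.05
ee_pos: [475.2, 346.8, 50.5]
orientation: [2.123, 2.316, 0.002]
ft_force: [-1.4, -1.0, 6.7]
width: 46.9
grasp_force: 30.0
```

```bash
python3 -m inch '[[[0,0,-10,0,0,0,40],[0,0,-35,0,0,0,40],[0,0,-65,0,0,0,40],[0,0,-95,0,0,0,40],[0,0,-125,0,0,0,40],[0,0,-150,0,0,0,40],[-12,2,-168,0,0,0,40],[-35,7,-177,0,0,0,40],[-65,13,-180,0,0,0,40],[-100,20,-180,0,0,0,40],[-135,27,-180,0,0,0,40],[-170,34,-180,0,0,0,40],[-205,41,-180,0,0,0,40],[-235,47,-180,0,0,0,40],[-258,52,-180,0,0,0,40],[-273,55,-180,0,0,0,40],[-281,57,-180,0,0,0,40],[-283,57,-180,0,0,0,40],[-283,57,-180,0,0,0,40]]]'
python3 - <<'E'
from h import *
snap('wrist','w2.png');cv2.imwrite('pics/w2b.png',cv2.resize(cv2.imread('pics/w2.png'),(800,600)))
E
```

```text
t: 4.95
ee_pos: [555.9, 69.9, 229.7]
orientation: [-2.122, -2.316, 0.0]
ft_force: [0.0, 0.7, -0.8]
width: 46.9
grasp_force: 30.0
```

View pics/w2b.png

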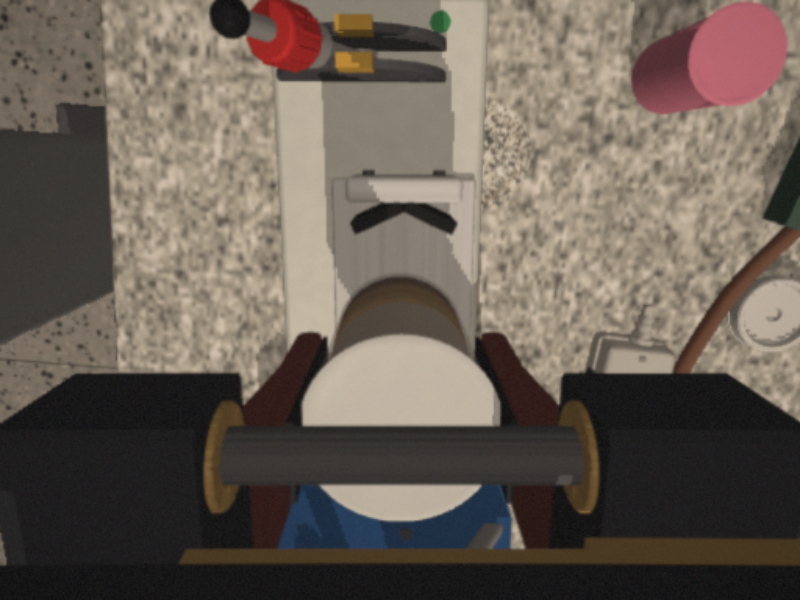

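The wrist view shows the ball at (230,18), the collar at about (287,34), the V apex at about (405,205) and the bed's white edges. The glass is held straight. Next I compare these with the fit.

Run:
```python
from h import *
p=np.load('shaker.npy')
C,_=load('w2.png');print(C[:3,3])
for P in [(-71.1,185,133.2),(-56.2,185,99.9),(0,101,77),(0,101,32),(-80,222.5,20),(50,222.5,20),(-80,66,25),(50,100,25)]:print(P,(proj('w2.png',W(p,P))*1.5625).round())
from scipy.optimize import least_squares
U=[((230,18),(-71.1,185,133.2)),((286,34),(-56.2,185,99.9))]
# apex under assumption z77 and 32
for u,P in U+[((405,205),(0,101,77)),((405,213),(0,101,77))]:
  w=atz('w2.png',u[0]/1.5625,u[1]/1.5625,P[2]);d=w-W(p,P);print(u,(R.from_euler('z',-p[2]).as_matrix()@d).round(1))
```

```text
[550.00658522 134.4151542  372.60123101]
(-71.1, 185, 133.2) [228.  20.]
(-56.2, 185, 99.9) [282.  38.]
(0, 101, 77) [403. 214.]
(0, 101, 32) [402. 206.]
(-80, 222.5, 20) [267.  -3.]
(50, 222.5, 20) [487.  -3.]
(-80, 66, 25) [280. 259.]
(50, 100, 25) [480. 207.]
(230, 18) [0.8 0.8 0. ]
(286, 34) [1.7 1.6 0. ]
(405, 205) [1.2 4.8 0. ]
(405, 213) [1.3 0.4 0. ]
```

Run:
```python
from h import *
p=np.load('shaker.npy');p[:2]+=1;np.save('shaker.npy',p);w=W(p,(0,67.5,83));print(w);goal(w,frame(p[2],'x'))
```

```text
[557.72041596  71.45049335  83.        ]
shift [  1.    2.  146.6] turn [-0. -0.  0.] deg 0.0 t 5.0
```

```bash
python3 -m inch '[[[1,2,10,0,0,0,40],[1,2,35,0,0,0,40],[1,2,65,0,0,0,40],[1,2,95,0,0,0,40],[1,2,118,0,0,0,40],[1,2,132,0,0,0,40],[1,2,140,0,0,0,40],[1,2,144,0,0,0,40],[1,2,145.5,0,0,0,40],[1,2,146,0,0,0,40],[1,2,146.5,0,0,0,40],[1,2,146.5,0,0,0,40]]]'
```

```text
t: 6.2
ee_pos: [558.4, 70.7, 83.8]
orientation: [2.122, 2.315, 0.001]
ft_force: [0.4, -0.4, -1.8]
width: 46.6
grasp_force: 30.0
```

```bash
python3 -m inch '[[[0,0,0.4,0,0,0,40],[0,0,0.8,0,0,0,40],[0,0,0.8,0,0,0,40],[0,0,0.8,0,0,0,40]]]'
```

```text
t: 6.6
ee_pos: [558.2, 70.7, 82.6]
orientation: [2.123, 2.316, 0.0]
ft_force: [-0.1, -0.7, 1.5]
width: 47.0
grasp_force: 30.0
```

```bash
python3 -m inch '[[[0,0,0,0,0,0,58],[0,0,0,0,0,0,75],[0,0,0,0,0,0,75],[0,0,0,0,0,0,75],[0,0,0,0,0,0,75],[0,0,-8,0,0,0,75],[0,0,-25,0,0,0,75],[0,0,-50,0,0,0,75],[0,0,-80,0,0,0,75],[0,0,-110,0,0,0,75],[0,0,-140,0,0,0,75],[0,0,-165,0,0,0,75],[0,0,-175,0,0,0,75],[0,0,-177,0,0,0,75],[0,0,-177,0,0,0,75]]]'
python3 - <<'E'
from h import *
snap('wrist','w3.png');snap('side','s3.png');snap('top','t3.png')
o=np.zeros((600,800,3),np.uint8)
o[:336,:448]=cv2.resize(cv2.imread('pics/w3.png'),(448,336))
o[:336,450:]=cv2.resize(cv2.imread('pics/s3.png')[180:300,180:305],(350,336))
o[340:596,:]=cv2.resize(cv2.imread('pics/t3.png')[180:245,170:373],(800,256))
cv2.imwrite('pics/c3.png',o)
E
```

```text
t: 8.1
ee_pos: [557.6, 70.6, 258.8]
orientation: [-2.122, -2.316, 0.001]
ft_force: [-0.1, -0.3, -0.7]
width: 66.1
grasp_force: 0.0
```

View pics/c3.png

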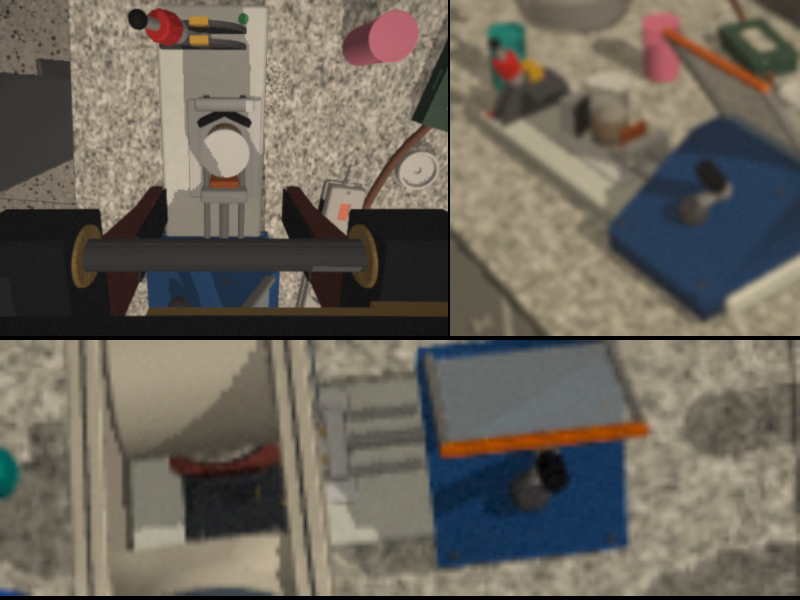

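The glass stands between the jaws (wrist inset at (225,155), side inset at (612,110)). The knob is at (550,468) in the top inset and (712,178) in the side inset.

Run:
```python
from h import *
p=np.load('shaker.npy');l=.55
ax=W([0,0,p[2]],(-np.sin(l),0,np.cos(l)));up=W([0,0,p[2]],(np.cos(l),0,np.sin(l)));rt=W([0,0,p[2]],(0,-1,0));hub=W(p,(-71,-140,104))
for f,u,v in(('t3.png',309.5-.4,212.5-.4),('t3.png',310,213),('s3.png',273.6,243.6)):
  for h in(0,10,19):
    o,d=ray(f,u,v);q=o+d*((hub+h*ax-o)@ax)/(d@ax)-hub;print(f,h,'up %.1f right %.1f r %.1f clock deg %.0f'%(q@up,q@rt,np.hypot(q@up,q@rt),np.degrees(np.arctan2(q@rt,q@up))))
print(hub)
for c in np.arange(0,91,15):
  k=hub+35*(np.cos(np.radians(c))*up+np.sin(np.radians(c))*rt);print(c,proj('t3.png',k+19*ax).round(1),proj('s3.png',k).round(1))
```

```text
t3.png 0 up 32.8 right 13.1 r 35.3 clock deg 22
t3.png 10 up 38.1 right 12.0 r 39.9 clock deg 18
t3.png 19 up 42.8 right 11.1 r 44.2 clock deg 14
t3.png 0 up 29.5 right 15.6 r 33.4 clock deg 28
t3.png 10 up 34.8 right 14.5 r 37.7 clock deg 23
t3.png 19 up 39.6 right 13.5 r 41.8 clock deg 19
s3.png 0 up 30.9 right 16.5 r 35.0 clock deg 28
s3.png 10 up 28.8 right 24.2 r 37.6 clock deg 40
s3.png 19 up 27.0 right 31.2 r 41.2 clock deg 49
[ 505.09407031 -141.45257789  104.        ]
0 [305.5 214.9] [270.5 239.8]
15 [308.6 214.9] [272.5 241.6]
30 [311.5 215.7] [273.7 243.9]
45 [314.1 217.1] [274.2 246.7]
60 [316.1 219. ] [273.8 249.6]
75 [317.4 221.4] [272.7 252.6]
90 [318.  224.1] [270.8 255.4]
```

```bash
cat >> h.py <<'E'
def crank(): # tool frame for crank (tool x downhill, y = shaker +y), hub, uphill, right, axis
    p=np.load('shaker.npy');l=.55;Z=R.from_euler('z',p[2]).as_matrix()
    F=frame(p[2],'y',l)@np.diag([-1,-1,1]);return F,W(p,(-71,-140,104)),-F[:,0],-F[:,1],-F[:,2]
E
python3 - <<'E'
from h import *
F,hub,up,rt,ax=crank();k=hub+31.7*up+14.8*rt;print(k,k+95*ax);goal(k+95*ax,F);print(status.get_obs()['qpos'].round(2))
E
```

```text
[ 533.30725002 -153.83840018  120.56918516] [ 483.84129616 -158.17047941  201.55901475]
shift [-221.5  -92.9   56.6] turn [-0.433 -0.433 -1.527] deg 94.0 t 8.25
[ 0.1   0.31  1.76 -0.    1.08  0.02]
```

```bash
python3 -m inch '[[[0,-25,0,0,0,0,75],[0,-65,0,0,0,0,75],[-10,-105,0,-0.02,-0.02,-0.08,75],[-30,-135,0,-0.05,-0.05,-0.2,75],[-60,-150,0,-0.09,-0.09,-0.32,75],[-95,-155,0,-0.13,-0.13,-0.46,75],[-130,-155,0,-0.17,-0.17,-0.6,75],[-160,-152,5,-0.21,-0.21,-0.74,75],[-185,-147,12,-0.25,-0.25,-0.88,75],[-203,-140,22,-0.29,-0.29,-1.02,75],[-214,-132,32,-0.33,-0.33,-1.16,75],[-220,-122,42,-0.37,-0.37,-1.3,75],[-221.5,-110,50,-0.4,-0.4,-1.41,75],[-221.5,-100,55,-0.425,-0.425,-1.5,75],[-221.5,-93,56.6,-0.433,-0.433,-1.527,75],[-221.5,-93,56.6,-0.433,-0.433,-1.527,75],[-221.5,-93,56.6,-0.433,-0.433,-1.527,75],[-221.5,-93,56.6,-0.433,-0.433,-1.527,75]]]'
python3 - <<'E'
from h import *
F,hub,up,rt,ax=crank();k=hub+31.7*up+14.8*rt;goal(k+95*ax,F);print(status.get_obs()['qpos'].round(2))
snap('wrist','w4.png');cv2.imwrite('pics/w4b.png',cv2.resize(cv2.imread('pics/w4.png'),(800,600)))
for c in(0,15,25,35,45,60):
  q=hub+35*(np.cos(np.radians(c))*up+np.sin(np.radians(c))*rt);print(c,(proj('w4.png',q+19*ax)*1.5625).round(),(proj('w4.png',q-19*ax)*1.5625).round())
print((proj('w4.png',hub-36*ax)*1.5625).round())
E
```

```text
t: 10.05
ee_pos: [495.3, -140.3, 221.7]
orientation: [-0.084, 2.632, -0.006]
ft_force: [-0.6, 0.1, -0.1]
width: 65.8
grasp_force: 0.0
shift [ 20.9 -16.7  11.8] turn [-0.031 -0.042 -0.015] deg 3.0 t 10.05
[-0.42  0.16  2.18  0.57  0.39 -2.54]
0 [403. 275.] [405. 262.]
15 [382. 273.] [387. 260.]
25 [369. 268.] [376. 256.]
35 [357. 262.] [365. 250.]
45 [346. 253.] [356. 243.]
60 [333. 236.] [344. 228.]
[405. 191.]
```

View pics/w4b.png

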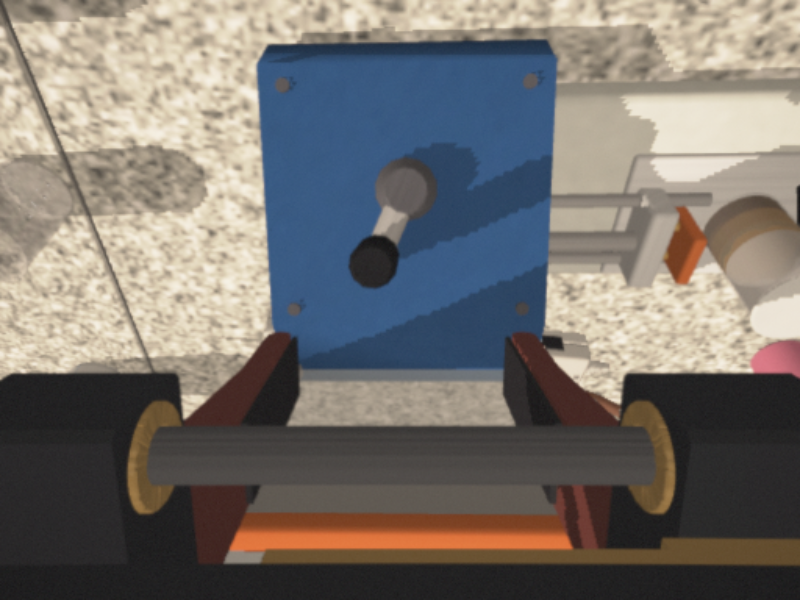

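The knob is at (373,262), matching a clock angle of 25°. Joint 6 reached its limit with this roll, so I flip the hand half a turn, well clear of the shield edge.

```bash
python3 -m inch '[[[15,0,-10,0,0,0.1,75],[30,0,-20,0,0,0.24,75],[40,0,-20,0,0,0.38,75],[40,0,-20,0,0,0.52,75],[40,0,-20,0,0,0.66,75],[40,0,-20,0,0,0.8,75],[40,0,-20,0,0,0.94,75],[40,0,-20,0,0,1.08,75],[40,0,-20,0,0,1.22,75],[40,0,-20,0,0,1.36,75],[40,0,-20,0,0,1.5,75],[40,0,-20,0,0,1.64,75],[40,0,-20,0,0,1.78,75],[40,0,-20,0,0,1.92,75],[40,0,-20,0,0,2.0,75],[40,0,-20,0,0,2.0,75]]]'
python3 - <<'E'
from h import *
F,hub,up,rt,ax=crank();F=F@np.diag([-1,-1,1]);k=hub+35*(np.cos(.436)*up+np.sin(.436)*rt);goal(k+95*ax,F);print(status.get_obs()['qpos'].round(2))
E
```

```text
t: 11.7
ee_pos: [450.5, -143.3, 219.8]
orientation: [2.307, 1.585, 0.609]
ft_force: [-0.2, -0.5, 0.7]
width: 66.1
grasp_force: 0.0
shift [-6.8 24.3 32. ] turn [0.005 0.055 1.125] deg 65.0 t 11.7
[-0.48  0.1   2.26  0.64  0.4  -0.66]
```

```bash
python3 -m inch '[[[0,0,0,0,0,0.1,75],[0,0,0,0,0.01,0.24,75],[0,0,0,0,0.02,0.38,75],[0,0,0,0,0.02,0.52,75],[0,0,0,0,0.03,0.66,75],[0,0,0,0,0.04,0.8,75],[0,0,0,0,0.05,0.94,75],[0,6,8,0.005,0.055,1.06,75],[-3,14,18,0.005,0.055,1.125,75],[-7,24,30,0.005,0.055,1.125,75],[-7,24,32,0.005,0.055,1.125,75],[-7,24,32,0.005,0.055,1.125,75],[-7,24,32,0.005,0.055,1.125,75]]]'
python3 - <<'E'
from h import *
F,hub,up,rt,ax=crank();F=F@np.diag([-1,-1,1]);k=hub+35*(np.cos(.436)*up+np.sin(.436)*rt);goal(k+2*ax,F);print(status.get_obs()['qpos'].round(2))
E
```

```text
t: 13.0
ee_pos: [483.4, -157.7, 201.7]
orientation: [-2.998, -0.135, -0.845]
ft_force: [-0.6, -0.1, -0.1]
width: 65.7
grasp_force: 0.0
shift [ 0.3  0.5 93.3] turn [-0.001  0.     0.003] deg 0.0 t 13.0
[-0.51  0.2   2.22  0.88  0.39  0.2 ]
```

```bash
python3 -m inch '[[[0,0.5,15,0,0,0,75],[0,0.5,35,0,0,0,75],[0,0.5,55,0,0,0,75],[0,0.5,72,0,0,0,75],[0,0.5,84,0,0,0,75],[0,0.5,91,0,0,0,75],[0,0.5,93,0,0,0,75],[0,0.5,93,0,0,0,75]]]'
python3 - <<'E'
from h import *
print(status.get_obs()['qpos'].round(2))
snap('wrist','w5.png');snap('side','s5.png')
o=np.zeros((330,800,3),np.uint8)
o[:,:440]=cv2.resize(cv2.imread('pics/w5.png'),(440,330));o[:,440:]=cv2.resize(cv2.imread('pics/s5.png')[170:290,200:331],(360,330))
cv2.imwrite('pics/c5.png',o)
E
```

```text
t: 13.8
ee_pos: [532.4, -154.1, 122.8]
orientation: [-2.998, -0.135, -0.846]
ft_force: [0.8, 0.8, -0.5]
width: 65.9
grasp_force: 0.0
[-0.44  0.42  2.17  1.37  0.27 -0.25]
```

View pics/c5.png

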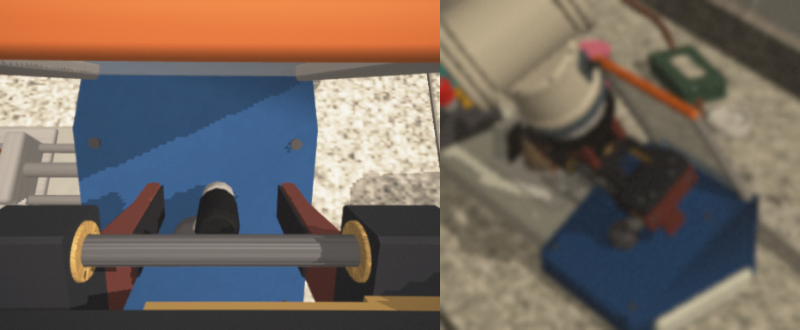

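The knob sits centred between the fingers (wrist inset at (217,207)), and the shield is clear. I close on it and compute the circle offsets.

```bash
python3 -m inch '[[[0,0,0,0,0,0,50],[0,0,0,0,0,0,15],[0,0,0,0,0,0,15],[0,0,0,0,0,0,15],[0,0,0,0,0,0,15],[0,0,0,0,0,0,15],[0,0,0,0,0,0,15],[0,0,0,0,0,0,15]]]'
python3 - <<'E'
from h import *
F,hub,up,rt,ax=crank();o=status.get_obs();d=o['ee_pos']-hub;print(d@up,d@rt,d@ax)
for k in range(1,21):
  t=np.radians(25+18*k);print(k,round(35*np.cos(t)-31.7,1),round(35*np.sin(t)-14.8,1))
E
```

```text
t: 14.7
ee_pos: [532.6, -153.9, 122.6]
orientation: [-2.998, -0.135, -0.846]
ft_force: [-0.4, 2.4, 1.5]
width: 21.0
grasp_force: 30.0
32.15726007005653 14.838544745100156 2.155258269789658
1 -6.1 9.1
2 -14.7 15.8
3 -25.0 19.6
4 -36.0 19.9
5 -46.5 16.9
6 -55.6 10.8
7 -62.3 2.2
8 -66.1 -8.1
9 -66.4 -19.1
10 -63.4 -29.6
11 -57.3 -38.7
12 -48.7 -45.4
13 -38.4 -49.2
14 -27.4 -49.5
15 -16.9 -46.5
16 -7.8 -40.4
17 -1.1 -31.8
18 2.7 -21.5
19 3.0 -10.5
20 0.0 -0.0
```

First 90° with a check of forces, then on.

```bash
python3 -m inch '[[[-2.7,4.7,0,0,0,0,15],[-6.1,9.1,0,0,0,0,15],[-14.7,15.8,0,0,0,0,15],[-25,19.6,0,0,0,0,15],[-36,19.9,0,0,0,0,15],[-46.5,16.9,0,0,0,0,15],[-46.5,16.9,0,0,0,0,15]]]'
python3 - <<'E'
from h import *
F,hub,up,rt,ax=crank();o=status.get_obs();d=o['ee_pos']-hub;print(d@up,d@rt,d@ax,F.T@o['ft_force'],o['qpos'].round(2))
for k in range(1,21):
  t=np.radians(115+18*k);print(k,round(35*np.cos(t)+14.8,1),round(35*np.sin(t)-31.7,1))
E
```

```text
t: 15.4
ee_pos: [493.7, -173.1, 97.8]
orientation: [-2.994, -0.136, -0.846]
ft_force: [0.4, 10.9, 2.6]
width: 21.2
grasp_force: 30.0
-15.256571908466903 30.514680061549523 2.0838488120396863 [-2.48240757 10.78656581 -1.56809855] [-0.53  0.46  2.23  1.62  0.31 -0.6 ]
1 -9.1 -6.1
2 -15.8 -14.7
3 -19.6 -25.0
4 -19.9 -36.0
5 -16.9 -46.5
6 -10.8 -55.6
7 -2.2 -62.3
8 8.1 -66.1
9 19.1 -66.4
10 29.6 -63.4
11 38.7 -57.3
12 45.4 -48.7
13 49.2 -38.4
14 49.5 -27.4
15 46.5 -16.9
16 40.4 -7.8
17 31.8 -1.1
18 21.5 2.7
19 10.5 3.0
20 0.0 0.0
```

```bash
python3 -m inch '[[[-9.1,-6.1,0,0,0,0,15],[-15.8,-14.7,0,0,0,0,15],[-19.6,-25,0,0,0,0,15],[-19.9,-36,0,0,0,0,15],[-16.9,-46.5,0,0,0,0,15],[-10.8,-55.6,0,0,0,0,15],[-2.2,-62.3,0,0,0,0,15],[8.1,-66.1,0,0,0,0,15],[19.1,-66.4,0,0,0,0,15],[29.6,-63.4,0,0,0,0,15],[38.7,-57.3,0,0,0,0,15],[45.4,-48.7,0,0,0,0,15],[49.2,-38.4,0,0,0,0,15],[49.5,-27.4,0,0,0,0,15],[46.5,-16.9,0,0,0,0,15],[40.4,-7.8,0,0,0,0,15],[31.8,-1.1,0,0,0,0,15],[21.5,2.7,0,0,0,0,15],[10.5,3,0,0,0,0,15],[0,0,0,0,0,0,15]]]'
python3 - <<'E'
from h import *
F,hub,up,rt,ax=crank();o=status.get_obs();d=o['ee_pos']-hub;print(d@up,d@rt,d@ax,F.T@o['ft_force'],o['qpos'].round(2))
snap('top','t6.png');snap('wrist','w6.png')
E
```

```text
t: 17.4
ee_pos: [495.4, -173.9, 98.9]
orientation: [-2.994, -0.136, -0.851]
ft_force: [7.2, 12.1, 4.1]
width: 21.1
grasp_force: 30.0
-13.347006686741661 31.502673594795883 2.145687926433038 [-9.14939082 11.4711549   0.76783412] [-0.53  0.46  2.23  1.62  0.31 -0.6 ]
```

```bash
python3 -m inch '[[[-9.1,-6.1,0,0,0,0,15],[-15.8,-14.7,0,0,0,0,15],[-19.6,-25,0,0,0,0,15],[-19.9,-36,0,0,0,0,15],[-16.9,-46.5,0,0,0,0,15],[-16.9,-46.5,0,0,0,0,15]]]'
python3 - <<'E'
from h import *
F,hub,up,rt,ax=crank();o=status.get_obs();d=o['ee_pos']-hub;print(d@up,d@rt,np.degrees(np.arctan2(d@rt,d@up)),F.T@o['ft_force'])
for k in range(1,21):
  t=np.radians(205+9*k);print(k,round(35*np.cos(t)+31.7,1),round(35*np.sin(t)+14.8,1))
E
```

```text
t: 18.1
ee_pos: [476.0, -129.7, 89.4]
orientation: [-2.999, -0.135, -0.845]
ft_force: [-1.9, 2.0, -1.2]
width: 21.0
grasp_force: 30.0
-31.475156668781693 -14.267960320990177 -155.6148027538254 [2.11423408 2.15783879 0.15619565]
1 2.7 -4.8
2 6.1 -9.1
3 10.2 -12.8
4 14.7 -15.8
5 19.7 -18.1
6 25.0 -19.6
7 30.5 -20.2
8 36.0 -19.9
9 41.3 -18.8
10 46.5 -16.9
11 51.3 -14.2
12 55.6 -10.8
13 59.3 -6.7
14 62.3 -2.2
15 64.6 2.8
16 66.1 8.1
17 66.7 13.6
18 66.4 19.1
19 65.3 24.4
20 63.4 29.6
```

```bash
cat > c.py <<'E'
from h import *
F,hub,up,rt,ax=crank();o=status.get_obs();d=o['ee_pos']-hub;th=np.arctan2(d@rt,d@up);f=o['ft_force']
print('ang',np.degrees(th).round(1),'r',np.hypot(d@up,d@rt).round(1),'tan',(f@(-np.sin(th)*up+np.cos(th)*rt)).round(1),'rad',(f@(np.cos(th)*up+np.sin(th)*rt)).round(1),o['t'].round(1))
E
python3 -m inch '[[[2.7,-4.8,0,0,0,0,15],[6.1,-9.1,0,0,0,0,15],[6.1,-9.1,0,0,0,0,15]]]'; python3 c.py
```

```text
t: 18.4
ee_pos: [480.2, -119.8, 92.5]
orientation: [-2.998, -0.135, -0.845]
ft_force: [-3.6, 0.3, -2.7]
width: 21.4
grasp_force: 30.0Traceback (most recent call last):
  File "c.py", line 3, in <module>
    print('ang',np.degrees(th).round(1),'r',np.hypot(d@up,d@rt).round(1),'tan',(f@(-np.sin(th)*up+np.cos(th)*rt)).round(1),'rad',(f@(np.cos(th)*up+np.sin(th)*rt)).round(1),o['t'].round(1))
                                                                                                                                                                            ^^^^^^^^^^^^
AttributeError: 'float' object has no attribute 'round'
```

```bash
python3 -m inch '[[[4.1,-3.7,0,0,0,0,15],[8.6,-6.7,0,0,0,0,15],[8.6,-6.7,0,0,0,0,15]]]'; python3 c.py
```

```text
t: 18.7
ee_pos: [487.3, -111.7, 97.3]
orientation: [-2.997, -0.137, -0.846]
ft_force: [-3.3, 3.9, -3.9]
width: 21.0
grasp_force: 30.0Traceback (most recent call last):
  File "c.py", line 3, in <module>
    print('ang',np.degrees(th).round(1),'r',np.hypot(d@up,d@rt).round(1),'tan',(f@(-np.sin(th)*up+np.cos(th)*rt)).round(1),'rad',(f@(np.cos(th)*up+np.sin(th)*rt)).round(1),o['t'].round(1))
                                                                                                                                                                            ^^^^^^^^^^^^
AttributeError: 'float' object has no attribute 'round'
```

```bash
sed -i "s/o\['t'\].round(1)/o['t']/" c.py; python3 c.py; python3 -m inch '[[[5,-2.3,0,0,0,0,15],[10.3,-3.8,0,0,0,0,15],[10.3,-3.8,0,0,0,0,15]]]'; python3 c.py
```

```text
ang -117.8 r 35.2 tan -2.0 rad 5.8 18.7
t: 19.0
ee_pos: [496.4, -106.9, 103.1]
orientation: [-2.995, -0.138, -0.848]
ft_force: [-2.1, 5.0, -2.1]
width: 21.5
grasp_force: 30.0
ang -98.6 r 35.6 tan -1.7 rad 5.5 19.0
```

```bash
python3 -m inch '[[[5.5,-0.6,0,0,0,0,15],[11,-0.3,0,0,0,0,15],[11,-0.3,0,0,0,0,15]]]'; python3 c.py
```

```text
t: 19.3
ee_pos: [506.3, -105.9, 109.2]
orientation: [-2.995, -0.138, -0.85]
ft_force: [-0.6, 5.0, -0.7]
width: 21.3
grasp_force: 30.0
ang -79.7 r 35.9 tan -1.4 rad 4.8 19.3
```

```bash
python3 -m inch '[[[5.3,1.1,0,0,0,0,15],[10.5,3,0,0,0,0,15],[10.5,3,0,0,0,0,15]]]'; python3 c.py
```

```text
t: 19.6
ee_pos: [515.7, -108.6, 114.8]
orientation: [-2.996, -0.137, -0.851]
ft_force: [0.9, 3.6, -1.2]
width: 21.1
grasp_force: 30.0
ang -61.8 r 36.1 tan -1.3 rad 3.2 19.6
```

```bash
python3 -m inch '[[[4.8,2.7,0,0,0,0,15],[9.1,6.1,0,0,0,0,15],[9.1,6.1,0,0,0,0,15]]]'; python3 c.py
```

```text
t: 19.9
ee_pos: [523.7, -114.4, 119.3]
orientation: [-2.996, -0.136, -0.85]
ft_force: [2.2, 3.3, 0.1]
width: 21.2
grasp_force: 30.0
ang -44.5 r 36.1 tan -0.7 rad 3.7 19.9
```

```bash
python3 -m inch '[[[3.7,4.1,0,0,0,0,15],[6.7,8.6,0,0,0,0,15],[6.7,8.6,0,0,0,0,15]]]'; python3 c.py
```

```text
t: 20.2
ee_pos: [529.7, -122.7, 122.6]
orientation: [-2.997, -0.135, -0.849]
ft_force: [1.1, 2.2, -0.2]
width: 21.2
grasp_force: 30.0
ang -27.2 r 36.1 tan -1.3 rad 1.9 20.2
```

```bash
python3 -m inch '[[[2.3,5,0,0,0,0,15],[3.8,10.3,0,0,0,0,15],[3.8,10.3,0,0,0,0,15]]]'; python3 c.py
```

```text
t: 20.5
ee_pos: [533.5, -133.0, 124.4]
orientation: [-2.998, -0.134, -0.848]
ft_force: [2.5, 1.6, -0.1]
width: 21.3
grasp_force: 30.0
ang -9.5 r 35.9 tan -1.0 rad 2.4 20.5
```

```bash
python3 -m inch '[[[0.6,5.5,0,0,0,0,15],[0.3,11,0,0,0,0,15],[0.3,11,0,0,0,0,15]]]'; python3 c.py
```

```text
t: 20.8
ee_pos: [534.2, -139.2, 124.5]
orientation: [-2.987, -0.141, -0.846]
ft_force: [1.7, 22.4, 5.8]
width: 21.4
grasp_force: 30.0
ang 0.5 r 35.6 tan -22.2 rad 6.0 20.8
```

The stop is reached: tangential force jumped to 22 N, after about 694° turned. I relax, open, back out along the tool axis and check.

```bash
python3 -m inch '[[[0,-3,0,0,0,0,15],[0,-5,0,0,0,0,15],[0,-5,0,0,0,0,30],[0,-5,0,0,0,0,65],[0,-5,0,0,0,0,75],[0,-5,0,0,0,0,75],[0,-5,0,0,0,0,75],[-2,-5,-12,0,0,0,75],[-3,-5,-35,0,0,0,75],[-3,-5,-60,0,0,0,75],[-3,-5,-85,0,0,0,75],[-3,-5,-110,0,0,0,75],[-3,-5,-130,0,0,0,75],[-3,-5,-140,0,0,0,75],[-3,-5,-140,0,0,0,75]]]'
python3 - <<'E'
from h import *
p=np.load('shaker.npy')
snap('wrist','w7.png');snap('side','s7.png');snap('top','t7.png')
o=np.zeros((600,800,3),np.uint8)
o[:336,:448]=cv2.resize(cv2.imread('pics/w7.png'),(448,336))
o[:336,450:]=cv2.resize(cv2.imread('pics/s7.png')[180:300,180:305],(350,336))
o[340:596,:]=cv2.resize(cv2.imread('pics/t7.png')[180:245,170:373],(800,256))
cv2.imwrite('pics/c7.png',o)
c=W(p,(-56.2,185,99.9));print(c);goal(c+[0,0,130],frame(p[2],'y'));print(status.get_obs()['qpos'].round(2))
E
```

```text
t: 22.3
ee_pos: [458.5, -145.7, 243.1]
orientation: [-2.999, -0.134, -0.85]
ft_force: [-0.1, -0.6, 0.1]
width: 65.9
grasp_force: 0.0
[491.48364376 183.59941224  99.9       ]
shift [  47.2 -324.5   42.1] turn [-0.    -0.55   0.002] deg 31.0 t 22.45
[-0.51  0.07  2.24  0.72  0.46  0.38]
```

View pics/c7.png

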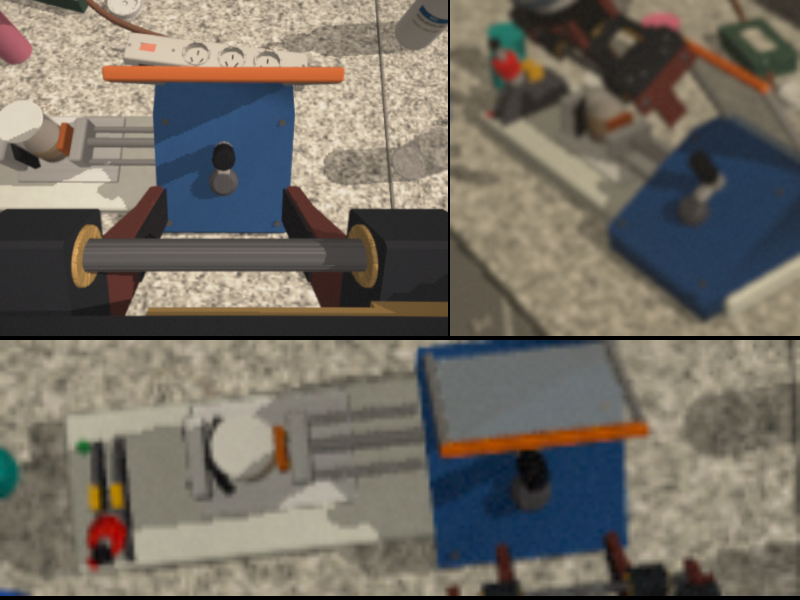

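The glass is upright and clamped between the jaws (top inset at (243,447)), the knob points straight uphill, and the collar is at (105,535). Now to above the lever.

```bash
python3 -m inch '[[[0,-20,0,0,0,0,75],[0,-55,0,0,0,0,75],[0,-95,0,0,0,0,75],[0,-135,0,0,0,0,75],[0,-175,5,0,-0.06,0,75],[5,-210,10,0,-0.16,0,75],[15,-245,18,0,-0.28,0,75],[25,-275,26,0,-0.4,0,75],[35,-300,34,0,-0.5,0,75],[43,-316,40,0,-0.54,0,75],[47,-324.5,42,0,-0.55,0,75],[47,-324.5,42,0,-0.55,0,75],[47,-324.5,42,0,-0.55,0,75],[47,-324.5,42,0,-0.55,0,75]]]'
python3 - <<'E'
from h import *
p=np.load('shaker.npy')
c=W(p,(-56.2,185,99.9));goal(c+[0,0,1],frame(p[2],'y'));print(status.get_obs()['qpos'].round(2))
snap('wrist','w8.png');cv2.imwrite('pics/w8b.png',cv2.resize(cv2.imread('pics/w8.png'),(800,600)))
for P in((-71.1,185,133.2),(-56.2,185,99.9)):print((proj('w8.png',W(p,P))*1.5625).round())
E
```

```text
t: 23.85
ee_pos: [490.1, 182.3, 230.2]
orientation: [3.137, 0.139, -0.0]
ft_force: [0.0, 0.9, -0.1]
width: 65.9
grasp_force: 0.0
shift [  1.5  -1.3 129.3] turn [0.001 0.    0.001] deg 0.0 t 23.85
[ 0.33  0.29  1.86 -0.    0.99  1.82]
[397. 328.]
[397. 281.]
```

View pics/w8b.png

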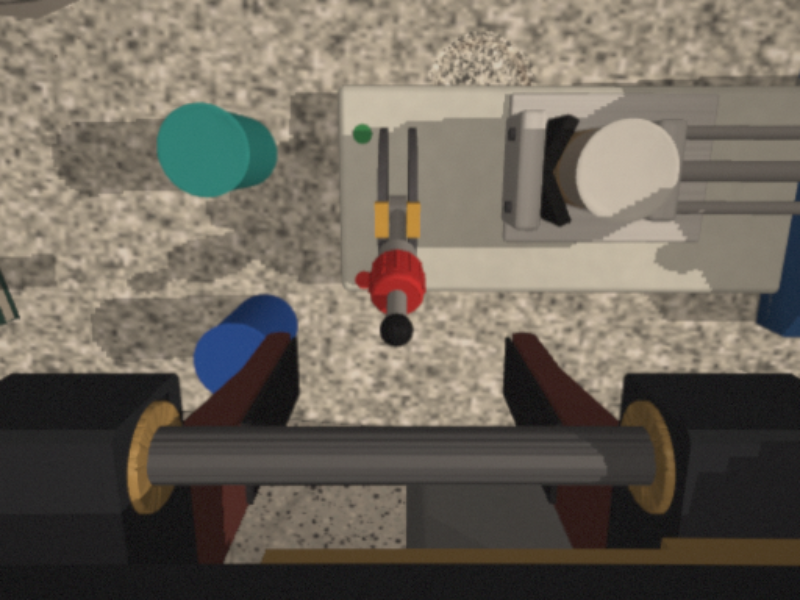

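The ball (397,330) and collar (397,283) match the prediction, so I descend and grip.

```bash
python3 -m inch '[[[1.5,-1.3,15,0,0,0,75],[1.5,-1.3,40,0,0,0,75],[1.5,-1.3,70,0,0,0,75],[1.5,-1.3,98,0,0,0,75],[1.5,-1.3,117,0,0,0,75],[1.5,-1.3,126,0,0,0,75],[1.5,-1.3,129,0,0,0,75],[1.5,-1.3,129,0,0,0,45],[1.5,-1.3,129,0,0,0,20],[1.5,-1.3,129,0,0,0,20],[1.5,-1.3,129,0,0,0,20],[1.5,-1.3,129,0,0,0,20],[1.5,-1.3,129,0,0,0,20],[1.5,-1.3,129,0,0,0,20]]]'
python3 - <<'E'
r,a0=88.5,.42
import numpy as np
for a in np.linspace(-.42,.42,15)[1:]:
  print(round(a,2),round(r*np.sin(a)+r*np.sin(.42),1),round(-(r*np.cos(a)-r*np.cos(.42)),1))
E
```

```text
t: 25.3
ee_pos: [492.8, 184.7, 101.8]
orientation: [3.137, 0.14, 0.001]
ft_force: [-0.9, -0.3, 4.0]
width: 27.3
grasp_force: 30.0
-0.36 4.9 -2.0
-0.3 9.9 -3.7
-0.24 15.1 -5.2
-0.18 20.2 -6.3
-0.12 25.5 -7.1
-0.06 30.8 -7.5
0.0 36.1 -7.7
0.06 41.4 -7.5
0.12 46.7 -7.1
0.18 51.9 -6.3
0.24 57.1 -5.2
0.3 62.2 -3.7
0.36 67.3 -2.0
0.42 72.2 -0.0
```

```bash
python3 -m inch '[[[-1.6,0,-3.7,0,0,0,20],[-3.3,0,-7.3,0,0,0,20],[-4.9,0,-11,0,0,0,20],[-4.9,0,-11,0,0,0,20],[-4.9,0,-11,0,0,0,20]]]'
```

```text
t: 25.8
ee_pos: [488.0, 184.3, 112.6]
orientation: [3.137, 0.141, 0.002]
ft_force: [4.1, -2.4, -2.5]
width: 27.3
grasp_force: 30.0
```

```bash
python3 -m inch '[[[4.9,0,-2,0,0,0,20],[9.9,0,-3.7,0,0,0,20],[15.1,0,-5.2,0,0,0,20],[20.2,0,-6.3,0,0,0,20],[25.5,0,-7.1,0,0,0,20],[30.8,0,-7.5,0,0,0,20],[36.1,0,-7.7,0,0,0,20],[41.4,0,-7.5,0,0,0,20],[46.7,0,-7.1,0,0,0,20],[51.9,0,-6.3,0,0,0,20],[57.1,0,-5.2,0,0,0,20],[62.2,0,-3.7,0,0,0,20],[67.3,0,-2,0,0,0,20],[72.2,0,0,0,0,0,20],[72.2,0,0,0,0,0,20],[72.2,0,0,0,0,0,20]]]'
```

```text
t: 27.4
ee_pos: [560.2, 190.5, 112.5]
orientation: [3.137, 0.14, 0.002]
ft_force: [-1.5, -4.6, -3.8]
width: 26.9
grasp_force: 30.0
```

The lever went the full arc at low force. I slide the collar down along the lever, release and rise.

```bash
python3 -m inch '[[[-1.6,0,3.7,0,0,0,20],[-3.3,0,7.3,0,0,0,20],[-4.7,0,10.5,0,0,0,20],[-4.7,0,10.5,0,0,0,20],[-4.7,0,10.5,0,0,0,45],[-4.7,0,10.5,0,0,0,75],[-4.7,0,10.5,0,0,0,75],[-4.7,0,10.5,0,0,0,75],[-4.7,0,10.5,0,0,0,75],[-4.7,0,0,0,0,0,75],[-4.7,0,-25,0,0,0,75],[-4.7,0,-55,0,0,0,75],[-4.7,0,-85,0,0,0,75],[-4.7,0,-115,0,0,0,75],[-4.7,0,-135,0,0,0,75],[-4.7,0,-140,0,0,0,75],[-4.7,0,-140,0,0,0,75]]]'
python3 - <<'E'
from h import *
p=np.load('shaker.npy')
snap('wrist','w9.png');a=cv2.resize(cv2.imread('pics/w9.png'),(800,600));cv2.imwrite('pics/w9b.png',a)
for P in((46.1-25,185,133.2),(31.2-25,185,99.9)):print((proj('w9.png',W(p,P))*1.5625).round())
E
```

```text
t: 29.1
ee_pos: [555.2, 190.6, 253.4]
orientation: [3.138, 0.14, 0.003]
ft_force: [0.2, -0.3, 0.2]
width: 65.7
grasp_force: 0.0
[402. 263.]
[402. 278.]
```

View pics/w9b.png

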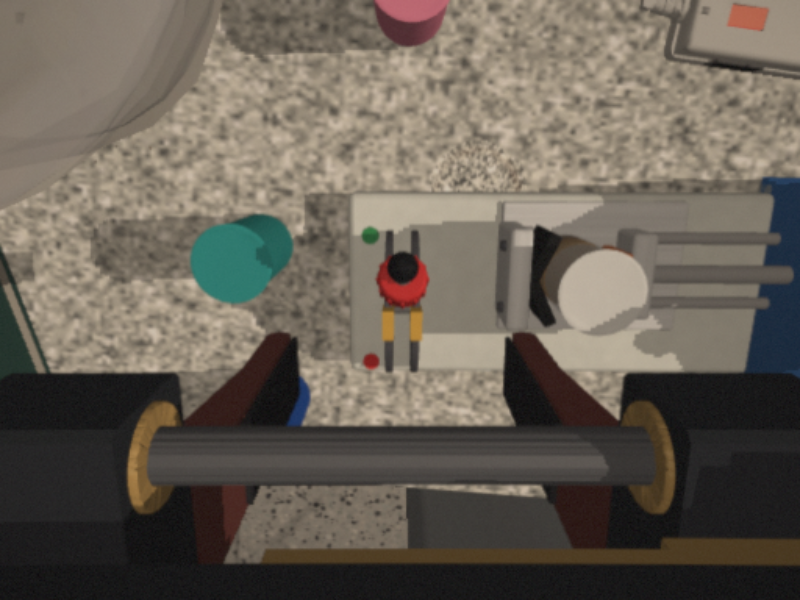

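The ball (403,267) and collar (402,280) lie where a lever at its far end with the collar down should put them. The glass is still clamped and the hand is clear.

```bash
python3 -c "
from workcell import ctrl; print(ctrl.close_job())"
```

```text
the job is handed in; nothing more can be done
None
```

I handed the job in at about 29 s on the robot's clock: the glass is clamped upright, the crank is at its stop, the lever is at its green end with the collar down, and nothing came near the beaker or bottle; the hand-in returned no verdict.

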